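# Fit the small cone on a citrus juicer and hold its sprung shaft down

### The job

This donated electric citrus juicer is unplugged and I want to check its switch: take the smaller of the two ribbed squeezing cones, slide it about on top of the steel drive shaft in the middle of the juicer's bowl until it drops fully down onto the shaft, then press the cone straight down until the sprung shaft is at its stop. Press firmly but without forcing it, and finish while still holding the cone pressed down, because I take my meter reading then. Leave everything else on the counter where it is.

Things in the scene. Friction and masses are not known exactly. Their poses are not given: they have to be found in the camera images.
- cone: The smaller squeezing cone, cream plastic, about 50 g, upright on the counter: flat round skirt 60 mm across, 4 mm thick; above it a ribbed bullet-shaped body, nearly straight-sided from 10 mm up (45 mm across) to 42 mm up (39 mm), grippable there from above at any yaw; tip 63 mm up. A round blind hole, 15 mm wide, 28 mm deep, opens in its flat underside. Origin: mouth of the hole; z to the tip.
- shaft_tip (a point): Centre of the top end of the juicer's upright round steel drive shaft, 12 mm thick, end chamfered to 9 mm; 144 mm above the counter unpressed, 40 mm above the strainer floor; moves with the shaft. Cone fully on: the shaft's end meets the bottom of the cone's hole, so the cone's origin is 28 mm below this point, the skirt 12 mm clear of the strainer. z up.
- drive_shaft (a joint): How far the drive shaft is pressed down (m): 0 up, 0.006 at its stop. A spring holds it up: it starts to move at about 3.6 N and takes about 9 N at the stop; it returns when released. It does not turn.
- juicer: The citrus juicer, fixed: white round motor housing 134 mm across, on it an open juice bowl, 152 mm across at its rim 132 mm above the counter, about 120 mm inside at the strainer floor; spout reaching 100 mm from the axis on its -x side; short cord and plug (look only) within 150 mm of the axis on its +y side. Origin: on the shaft's axis at counter height; z up.
- bowl_rim (a point): Centre of the juice bowl's rim circle, on the shaft's axis, 132 mm above the counter.
- large_cone: The larger cone of the set, same cream plastic, standing upright on the counter: skirt 76 mm across, 84 mm high. It does not fit the shaft. It and the small cone may stand in either of two places. Origin: centre of its underside. Leave alone.
- screwdriver: Screwdriver lying on the counter, 150 mm long, black handle 26 mm thick. Origin: middle of its length, on the counter; x along it to the tip. Leave alone.
- stapler: Black desk stapler, 135 by 38 mm, 55 mm high, x along it. Origin: centre of its underside. Leave alone.
- brown_bowl: Brown glazed bowl, 136 mm across, 62 mm high. Origin: centre of its underside. Leave alone.
- jar: White lidded jar, 94 mm across, 153 mm high. Origin: centre of its underside. Leave alone.
- mug: White mug, 80 mm across, 92 mm high, handle on its +y side. Origin: centre of its underside. Leave alone.
- meter: Black hand-held multimeter lying flat, 90 by 185 mm, 40 mm high, long along y. Origin: centre of its underside. Leave alone.
Not all that is in view belongs to the job. What is shaped like the cone but black or purple is not meant.

How it is judged:
On the way, in this order (a step that is already met when the one before it is completed fails the run):
1. the small cone has dropped fully onto the drive shaft, the shaft not yet pressed down (horizontal distance between cone and shaft_tip below 0.005 m and z of cone in the frame of shaft_tip below -0.024 m and angle between cone's own z axis and vertical below 0.15 rad and value of joint drive_shaft below 0.004 m), for 0.05 s.
2. the cone is pressed down and the shaft is at its stop (z of cone in the frame of shaft_tip below -0.025 m and value of joint drive_shaft above 0.0048 m), for 0.2 s.
At the end, for the whole second after the job is handed in: The small cone is fully on the drive shaft (its underside at least 25 mm below the shaft's tip, centred within 5 mm, within 7 degrees of upright) and at rest, the gripper's fingers still on it and pressing it with more than 4 N on the shaft, the shaft pressed at least 4.8 of its 6 mm (all of step 2 and horizontal distance between cone and shaft_tip below 0.005 m and angle between cone's own z axis and vertical below 0.12 rad and contact force between the fingers and cone above 3 N and contact force between cone and juicer above 4 N and linear speed of cone below 0.02 m/s); the arm keeps its last pose, push and grip.
It fails at once if the cone is forced: more than 50 N between it and the juicer (contact force between cone and juicer above 50 N).
It fails at once if something else on the counter is pushed away (more than 30 mm) (distance of any of large_cone, screwdriver, stapler, brown_bowl, jar, mug, meter from where it was at the start of the episode above 0.03 m).
It also fails if it takes over 45 s, if anything falls off the work surface, if the arm or the gripper's body presses on something with over 40 N, if the wrist force passes 120 N, or if a joint passes its speed limit or range.

### The arm

A 6-joint arm with a two-finger parallel gripper is mounted at the origin on the work surface. World frame = base frame: x ahead of the robot, y to its left, z up, the work surface at z = 0. Lengths are in m, angles in rad, forces in N, time in s.
With the tool pointing down it reaches from about 0.3 to 0.775 m from the base axis. Payload 14.6 kg.
Tool frame: the origin (TCP) lies at the very end of the fingers, on their centre line; the grasp point (between the pads) lies 19 mm behind it; z points along the fingers, y is the line along which they close (so a half turn about z gives the same grasp; the last joint's range is limited). The gripper opens to 94 mm and grips with 3 to 60 N. Pads are 16 mm wide; open, the fingers measure 119 mm over their backs; the gripper's body (75 mm by 177 mm) begins 78 mm behind the grasp point.
Start: joints at [-1.378, 0.3, 1.521, -0, 1.321, -0.067], TCP at [0.141, -0.532, 0.205] pointing down, gripper open.
Joint ranges: [-3.03, 3.03], [-0.79, 2.21], [0.23, 2.52], [-1.04, 4.18], [0, 3.07], [-2.55, 2.55]. Speed limits (rad/s): [2.22, 2.22, 2.57, 3.14, 3.14, 3.14].

### API

Orientations are given as [roll, pitch, yaw] about the fixed x, y, z axes, in that order (R = Rz(yaw) Ry(pitch) Rx(roll)).
In Python, from station import ctrl gives the robot as it stands.
- The arm moves only by the tool move_arm, never from a script. Its argument "targets" is a list of rows, each a list of 6 numbers: the shift along the tool's x, y, z in units of 1000 mm (1.0 is 1000 mm), then the turn, a rotation vector about the tool's x, y, z in units of 30 degrees (1.0 is 30 degrees). In form: [[tx, ty, tz, ax, ay, az], ...]. A call has exactly 5 rows; each row is the pose to reach, as a shift and turn from the pose commanded when the call began, along the tool's axes at that moment; what a row does not reach only later rows make up. A row lasts 1/12 s, in which the tool goes at most 41.7 mm and 7.16 degrees, less where a joint would pass 70% of its speed; a pose out of reach is approached as far as the arm can. A call with a number of a shift or a turn outside -1 to 1 is refused whole. A call with a gripper value outside its range is refused whole. "fingers" is the opening, from -1 (shut) to 1 (fully open), set as the call begins (left out, the last holds). The fingers move at their own pace and stop on an object; "grip_force" is the grip in N (left out, the last holds). Time passes only in rows, so rows that repeat a pose let the fingers close, or fill a call up. It gives the time, the measured TCP pose, the force and the opening at its end, in the units of the state.
- ctrl.get_obs(): the state, without advancing time (a new reading comes with each control period).
- ctrl.camera(name): name is "side" or "top" or "wrist"; returns the picture (420x560x3 uint8, red, green, blue); there is no depth.
- ctrl.camera_info(name): a dict with "fx", "fy", "cx", "cy" (pixels), "rvec" (rotation vector, rad) and "tvec" (3), from world to camera coordinates, as OpenCV has them. Camera axes: x right, y down, z forward; pixel columns grow to the right and rows downward; lengths in m; the calibration is good to about 2 mm. A picture is of the moment at which its call begins: read the wrist's pose just before it. camera_info takes no time and is no camera call; for the wrist camera it gives the pose at the moment of the call.
- ctrl.hand_in(): hands the job in, once; it reports no verdict.
The state is a dict: "time_s": time; "qpos": joint angles; "joint_vel": joint speeds; "tau": joint torques, N m; "ee_pos": TCP position; "eef_rot": TCP orientation; "force": force on the tool from outside, world axes, zero at the start; "moment": the same for the moment, N m; "grip_width": finger opening in m.
Only numpy, scipy, OpenCV 4.12 (cv2) and the standard library are available. Lean on these libraries where they do the work, as an engineer would, in place of code of your own. Each camera call takes 0.05 s, during which the arm holds its last target. There are 200 camera calls.

## Working session

There is one attempt and no reset: what is moved stays moved. The work goes in short steps, Python scripts to look and compute and a tool call to move; the robot and the scene stay as the last step left them, time stands still between calls to the robot, and variables do not carry over. Pictures are saved under pics/ and viewed, on a budget of 10 in all, crops included, one or two more only if the job needs it, and the job is handed in when it is done.

Besides the shell and the picture viewer there is one more tool, called by a JSON object that holds its "op" and its "data". move_arm: Moves the arm, as the interface text tells. Shifts and turns lie within -1 to 1; 1 stands for 1000 mm of shift or 30 degrees of turn. Its arguments: {"type":"object","properties":{"targets":{"type":"array"},"fingers":{"type":"number"},"grip_force":{"type":"number"}},"required":["targets"]}

```bash
mkdir -p pics; ls; python3 - <<'E'
from station import ctrl
import cv2
for n in ("side","top"):
    im=ctrl.camera(n); cv2.imwrite(f"pics/{n}0.png",im[:,:,::-1]); print(n,ctrl.camera_info(n))
print(ctrl.get_obs())
E
```

```text
pics
side {'fx': 545.5942380232242, 'fy': 545.5942380232242, 'cx': 276.5622266460678, 'cy': 206.21454290895474, 'rvec': array([ 0.43554036, -2.60044666,  1.40467205]), 'tvec': array([0.58457375, 0.14660288, 1.66167579])}
top {'fx': 381.25657883067083, 'fy': 381.25657883067083, 'cx': 278.6809689613583, 'cy': 211.12298953683603, 'rvec': array([ 2.14000588, -2.14523971,  0.20156996]), 'tvec': array([0.05072019, 0.60688719, 0.9971753 ])}
{'time_s': 0.1, 'qpos': array([-1.37756299e+00,  3.00430531e-01,  1.52151036e+00, -3.42009348e-06,
        1.32072433e+00, -6.65884988e-02]), 'joint_vel': array([ 0.00023466, -0.00065222, -0.00339557,  0.00138969, -0.00034397,
       -0.00044202]), 'tau': array([ 5.63814392e-04, -5.32645798e+01, -3.53283763e+01,  7.08843581e-02,
        2.35017983e-02, -6.86138515e-05]), 'ee_pos': array([ 0.14125594, -0.53130356,  0.20493851]), 'eef_rot': array([-3.14052224e+00, -6.80622811e-05,  2.59822652e-01]), 'force': array([ 0.32286256, -0.22893531,  0.42319528]), 'moment': array([-0.02221091,  0.06519975,  0.00695703]), 'grip_width': 0.09384422512936648}
```

View pics/top0.png

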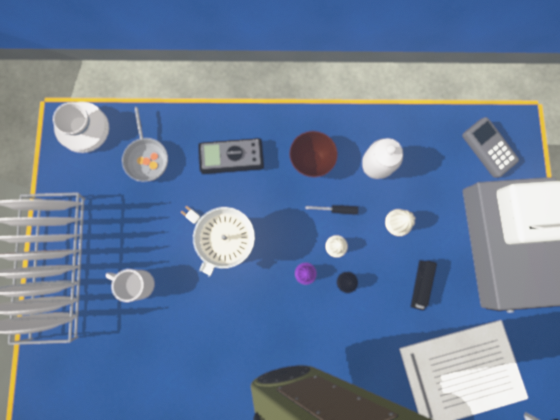

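View pics/side0.png

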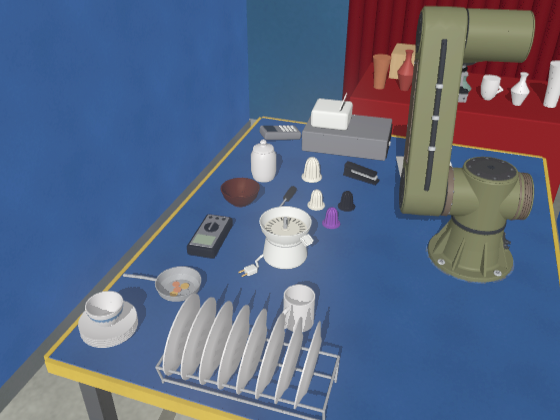

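Top view candidates: small cream cone (337,245), large cream cone (400,222), purple cone (305,273), black cone (347,282). The juicer is at (224,238). I choose the small cream one at (337,245), and will check it in a crop while measuring.

```bash
cat > h.py <<'E'
import numpy as np, cv2
from station import ctrl
def ray(info,uv,z):
    R=cv2.Rodrigues(np.array(info["rvec"]))[0]; t=np.array(info["tvec"])
    d=R.T@np.array([(uv[0]-info["cx"])/info["fx"],(uv[1]-info["cy"])/info["fy"],1]); c=-R.T@t
    return c+d*(z-c[2])/d[2]
def proj(info,P):
    K=np.array([[info["fx"],0,info["cx"]],[0,info["fy"],info["cy"]],[0,0,1]])
    return cv2.projectPoints(np.array(P,float).reshape(-1,3),np.array(info["rvec"]),np.array(info["tvec"]),K,None)[0].reshape(-1,2)
def blobs(im,amin=60):
    hsv=cv2.cvtColor(im,cv2.COLOR_RGB2HSV)
    m=((hsv[...,1]<110)&(hsv[...,2]>110)).astype(np.uint8)
    n,l,s,c=cv2.connectedComponentsWithStats(m)
    return [(l==i,s[i],c[i]) for i in range(1,n) if s[i][4]>amin]
E
python3 - <<'E'
from h import *
T=cv2.imread("pics/top0.png")[:,:,::-1].copy(); S=cv2.imread("pics/side0.png")[:,:,::-1].copy()
it,is_=ctrl.camera_info("top"),ctrl.camera_info("side")
for m,s,c in blobs(T):
    if 180<c[0]<430 and 120<c[1]<320:
        ct=cv2.findContours(m.astype(np.uint8),0,1)[0][0]; (x,y),r=cv2.minEnclosingCircle(ct)
        print("top",s,c.round(1),"circ",round(x,1),round(y,1),round(r,1),"z0",ray(it,(x,y),0.004).round(4),"z.132",ray(it,(x,y),.132).round(4))
for m,s,c in blobs(S):
    if 230<c[0]<350 and 140<c[1]<280:
        print("side",s,c.round(1)); 
        u=s[0]+s[2]/2-.5
        print("  bottom ray",ray(is_,(u,s[1]+s[3]-1),0).round(4),"top ray z.063",ray(is_,(u,s[1]),.063).round(4))
a=cv2.resize(T[185:285,170:420],None,fx=3.2,fy=3.2,interpolation=3); b=cv2.resize(S[150:270,220:370],None,fx=2.2,fy=2.2,interpolation=3)
o=np.zeros((600,800,3),np.uint8); o[:320]=a; o[320:320+264,:330]=b
cv2.imwrite("pics/crop1.png",o[:,:,::-1])
E
```

```text
top [    0    59   560   361 52276] [259.  164.6] circ 278.2 239.0 331.4 z0 [0.5347 0.0499 0.004 ] z.132 [0.5225 0.0523 0.132 ]
top [ 361  137   43   43 1385] [382.3 158.1] circ 381.5 157.5 23.4 z0 [ 0.7756 -0.2566  0.004 ] z.132 [ 0.7348 -0.2179  0.132 ]
top [ 201  138   59   31 1331] [228.9 153.2] circ 230.0 152.5 31.5 z0 [0.7899 0.1908 0.004 ] z.132 [0.7475 0.1765 0.132 ]
top [ 180  205   76   72 3553] [221.  237.1] circ 214.3 234.8 41.7 z0 [0.5472 0.231  0.004 ] z.132 [0.5335 0.2119 0.132 ]
top [305 205  27   6 111] [318.  207.7] circ 318.0 208.0 13.2 z0 [ 0.624  -0.0651  0.004 ] z.132 [ 0.6012 -0.0491  0.132 ]
top [384 208  32  29 720] [399.4 221.7] circ 399.7 220.7 16.0 z0 [ 0.5868 -0.2999  0.004 ] z.132 [ 0.5684 -0.256   0.132 ]
top [325 234  24  24 447] [336.1 245.9] circ 336.2 245.7 12.0 z0 [ 0.5152 -0.1145  0.004 ] z.132 [ 0.5053 -0.0926  0.132 ]
side [301 156  22  27 430] [311.6 170.4]
  bottom ray [ 0.5697 -0.2578  0.    ] top ray z.063 [ 0.5954 -0.3395  0.063 ]
side [238 179   8  15  90] [241.4 185.3]
  bottom ray [ 0.7855 -0.1012  0.    ] top ray z.063 [ 0.7804 -0.0941  0.063 ]
side [252 184  13  19  81] [259.9 193. ]
  bottom ray [ 0.7088 -0.0649  0.    ] top ray z.063 [ 0.7138 -0.0812  0.063 ]
side [307 189  19  22 304] [316.1 200.5]
  bottom ray [ 0.504  -0.0828  0.    ] top ray z.063 [ 0.5157 -0.1151  0.063 ]
```

View pics/crop1.png

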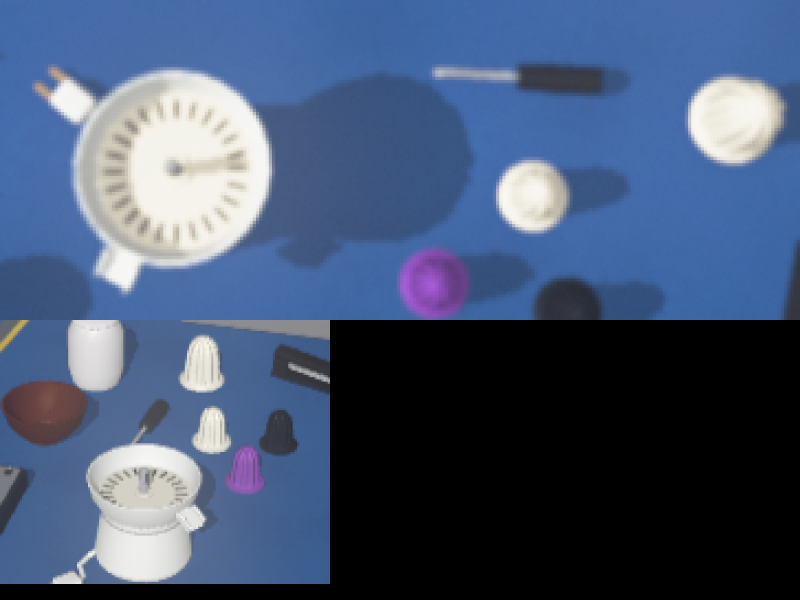

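The crop shows the chosen cone (532,196 in the crop, about 336,246 in the top view) as cream and clearly smaller than the other cream one. The top and side rays agree on about (0.515,-0.115). Next I measure the rim and shaft in both views.

```bash
python3 - <<'E'
from h import *
T=cv2.imread("pics/top0.png")[:,:,::-1].copy(); S=cv2.imread("pics/side0.png")[:,:,::-1].copy()
it,is_=ctrl.camera_info("top"),ctrl.camera_info("side")
# rim: mask, opened to drop plug/spout
m=[b for b in blobs(T) if b[1][0]==180 and b[1][1]==205][0][0].astype(np.uint8)
ct=max(cv2.findContours(m,0,1)[0],key=cv2.contourArea); f=np.zeros_like(m); cv2.drawContours(f,[ct],-1,1,-1)
f=cv2.morphologyEx(f,cv2.MORPH_OPEN,cv2.getStructuringElement(2,(31,31)))
ct=max(cv2.findContours(f,0,1)[0],key=cv2.contourArea); e=cv2.fitEllipse(ct); print("rim ell",e,ray(it,e[0],.132).round(4))
# shaft: dark spot near the middle in top
g=T[230:246,216:234].astype(int).sum(2)//3; print(g)
w=np.clip(170-g,0,None)*(np.hypot(*np.mgrid[-7:9,-9:9])<5); yy,xx=np.mgrid[230:246,216:234]
u,v=(w*xx).sum()/w.sum(),(w*yy).sum()/w.sum(); print("shaft top px",u,v,ray(it,(u,v),.144).round(4))
print("cone expected outline", proj(it,[[.515,-.1145,.0],[.515,-.1145,.063]]),proj(is_,[[.515,-.1145,.0],[.515,-.1145,.063]]).round(1))
print("side shaft px ray",ray(is_,(285.9,219),.144).round(4))
E
```

```text
rim ell ((223.53309631347656, 237.23817443847656), (62.311859130859375, 63.77341842651367), 66.00505828857422) [0.5272 0.1888 0.132 ]
[[240 240 240 240 240 240 240 240 240 240 240 240 240 240 240 240 240 240]
 [240 240 240 240 240 240 240 240 240 241 240 240 240 240 240 241 241 240]
 [240 240 240 240 240 240 240 240 240 240 240 240 240 240 240 240 240 241]
 [240 240 240 240 240 239 237 235 236 237 238 238 237 238 240 240 239 239]
 [240 240 240 240 240 234 226 221 221 228 234 234 229 231 235 234 233 232]
 [240 240 240 240 238 228 212 199 193 204 221 225 219 218 223 221 216 215]
 [240 240 240 240 237 222 204 190 175 169 189 205 206 205 208 207 205 204]
 [240 240 240 240 236 220 199 185 165 147 158 185 198 200 201 203 203 203]
 [240 240 241 241 237 223 198 174 153 142 157 189 205 203 204 209 210 211]
 [240 240 241 241 239 232 216 189 169 171 194 216 219 211 213 223 227 228]
 [240 241 241 241 240 239 235 225 217 219 228 232 229 222 227 235 238 238]
 [240 240 240 241 241 241 241 239 238 237 237 235 233 232 236 240 241 241]
 [241 241 241 240 241 241 241 241 241 240 238 237 237 238 240 241 241 241]
 [241 240 240 240 241 240 241 241 240 240 240 240 240 241 241 241 241 241]
 [240 240 241 240 241 240 241 241 240 240 240 241 241 241 241 241 241 241]
 [240 241 241 241 240 240 241 241 241 241 241 241 241 241 241 241 241 241]]
shaft top px 225.02 237.59 [0.5251 0.1836 0.144 ]
cone expected outline [[335.96343918 245.9107022 ]
 [339.8950015  244.0972601 ]] [[315.4 204.6]
 [316.2 189.1]]
side shaft px ray [0.5211 0.2013 0.144 ]
```

{"op": "move_arm", "data": {"targets": [[0.04, 0, 0, 0, 0, 0.15], [0.08, 0, 0, 0, 0, 0.3], [0.12, 0, 0, 0, 0, 0.5], [0.16, 0, 0, 0, 0, 0.5], [0.16, 0, 0, 0, 0, 0.5]], "fingers": 0.6}}

```text
time_s: 0.52
ee_pos: [0.3011, -0.4882, 0.205]
eef_rot: [-3.141, -0.001, 0.002]
force: [-0.8, -0.4, 0.2]
grip_width: 0.0754
```

{"op": "move_arm", "data": {"targets": [[0.02, -0.035, 0, 0, 0, 0], [0.04, -0.07, 0, 0, 0, 0], [0.06, -0.105, 0, 0, 0, 0], [0.08, -0.14, 0, 0, 0, 0], [0.1, -0.175, 0, 0, 0, 0]]}}

```text
time_s: 0.93
ee_pos: [0.3965, -0.3139, 0.2053]
eef_rot: [-3.141, 0.0, -0.002]
force: [0.9, 0.0, 0.4]
grip_width: 0.0753
```

{"op": "move_arm", "data": {"targets": [[0.02, -0.035, 0, 0, 0, 0], [0.04, -0.07, 0, 0, 0, 0], [0.06, -0.105, 0, 0, 0, 0], [0.085, -0.14, 0, 0, 0, 0], [0.1, -0.165, 0, 0, 0, 0]]}}

```text
time_s: 1.35
ee_pos: [0.4976, -0.1484, 0.2054]
eef_rot: [-3.141, -0.0, -0.001]
force: [0.4, -0.9, -0.5]
grip_width: 0.0751
```

```bash
python3 - <<'E'
from h import *
o=ctrl.get_obs(); print(o["ee_pos"],o["eef_rot"],o["qpos"])
i=ctrl.camera_info("wrist"); im=ctrl.camera("wrist"); cv2.imwrite("pics/w1.png",im[:,:,::-1]); np.save("w1.npy",i,allow_pickle=True)
print(i, proj(i,[[.515,-.1145,0],[.515,-.1145,.063],[.526,.187,.144]]))
for m,s,c in blobs(im,300): print(s,c.round(1))
E
```

```text
[ 0.49762995 -0.14838997  0.20536072] [-3.14138224e+00 -2.76800613e-06 -8.59754977e-04] [-3.60442213e-01  2.31590893e-01  1.60753757e+00  2.05271140e-04
  1.30253565e+00  1.21115945e+00]
{'fx': 333.97658557695524, 'fy': 333.97658557695524, 'cx': 273.25780058358714, 'cy': 215.97308028630655, 'rvec': array([-2.09543239,  2.09690364,  0.25118394]), 'tvec': array([-0.14760886,  0.45968369,  0.5076607 ])} [[ 244.26814257  180.57856129]
 [ 238.72809294  189.11359818]
 [-184.89964586  191.83898745]]
[152  71  76  13 572] [189.2  76.6]
[ 369   79   93   76 5237] [412.7 115.6]
[   0  122   33  102 2377] [ 12.9 174.9]
[ 213  152   58   55 2471] [241.5 178.8]
[ 126  242   79   72 1989] [166.4 281.6]
[ 343  242   85   72 2068] [382.6 283. ]
[ 161  321  206   15 1617] [252.4 326.7]
[ 127  350   42   51 1351] [143.4 370.2]
[ 193  350  228   51 1695] [385.8 373.2]
```

View pics/w1.png

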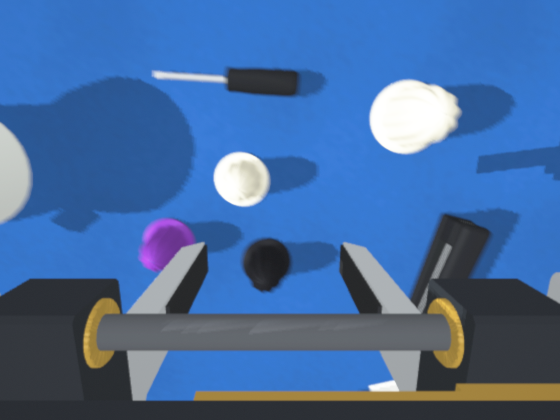

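The wrist view shows the small cone's skirt centred at (242,179), 2 px from the prediction, which puts the cone at about (0.517,-0.112). The purple cone (165,245) and black cone (266,262) are clear of the descent.

{"op": "move_arm", "data": {"targets": [[0.01, -0.018, 0.01, 0, 0, 0], [0.019, -0.036, 0.04, 0, 0, 0], [0.019, -0.036, 0.07, 0, 0, 0], [0.019, -0.036, 0.09, 0, 0, 0], [0.019, -0.036, 0.1, 0, 0, 0]]}}

```text
time_s: 1.82
ee_pos: [0.5144, -0.1144, 0.1025]
eef_rot: [-3.14, 0.004, -0.001]
force: [-0.5, -0.0, -0.8]
grip_width: 0.0751
```

```bash
python3 - <<'E'
from h import *
o=ctrl.get_obs(); print(o["ee_pos"],o["eef_rot"])
i=ctrl.camera_info("wrist"); im=ctrl.camera("wrist")
for m,s,c in blobs(im,300):
    if s[1]<250: 
        ct=cv2.findContours(m.astype(np.uint8),0,1)[0][0]; p,r=cv2.minEnclosingCircle(ct)
        print(s,c.round(1),p,r,ray(i,p,.002).round(4),ray(i,(s[0]+s[2]/2-.5,c[1]),.004).round(4))
print(proj(i,[[.517,-.112,0],[.547,-.112,0.004],[.517,-.142,.004],[.517,-.082,.004]]).round(1))
E
```

```text
[ 0.51435693 -0.11444315  0.10253608] [-3.14044232e+00  4.01720069e-03 -1.32208814e-03]
[157  71 100  16 929] [206.   78.5] (206.5, 78.5) 50.06505584716797 [ 0.6256 -0.0619  0.002 ] [ 0.6253 -0.0623  0.004 ]
[ 449   83  111   99 9158] [506.7 132.4] (509.6666564941406, 130.5) 63.198429107666016 [ 0.5858 -0.3061  0.002 ] [ 0.5843 -0.3004  0.004 ]
[ 238  180   72   74 4018] [273.6 214.9] (274.0, 216.123291015625) 36.99864196777344 [ 0.5144 -0.1148  0.002 ] [ 0.516  -0.1144  0.004 ]
[ 123  242   82   73 1975] [166.  282.1] (163.5, 278.5) 53.856388092041016 [ 0.4562 -0.0146  0.002 ] [ 0.4537 -0.015   0.004 ]
[ 343  242   81   73 1959] [380.3 282. ] (383.0, 278.0) 53.81459426879883 [ 0.4566 -0.2133  0.002 ] [ 0.4537 -0.2129  0.004 ]
[[270.8 212.6]
 [270.6 178.7]
 [305.8 213.7]
 [235.7 213.7]]
```

{"op": "move_arm", "data": {"targets": [[0, 0.002, 0.03, 0, 0, 0], [0, 0.002, 0.06, 0, 0, 0], [0, 0.002, 0.085, 0, 0, 0], [0, 0.002, 0.094, 0, 0, 0], [0, 0.002, 0.094, 0, 0, 0]]}}

```text
time_s: 2.28
ee_pos: [0.5151, -0.117, 0.0106]
eef_rot: [-3.141, 0.002, -0.002]
force: [-0.4, -0.2, -0.1]
grip_width: 0.0753
```

{"op": "move_arm", "data": {"targets": [[0, 0, 0, 0, 0, 0], [0, 0, 0, 0, 0, 0], [0, 0, 0, 0, 0, 0], [0, 0, 0, 0, 0, 0], [0, 0, 0, 0, 0, 0]], "fingers": -1, "grip_force": 25}}

```text
time_s: 2.7
ee_pos: [0.516, -0.117, 0.0123]
eef_rot: [3.141, -0.001, -0.002]
force: [0.0, 0.6, -0.2]
grip_width: 0.0452
```

{"op": "move_arm", "data": {"targets": [[0, 0, 0, 0, 0, 0], [0, 0, 0, 0, 0, 0], [0, 0, 0, 0, 0, 0], [0, 0, 0, 0, 0, 0], [0, 0, 0, 0, 0, 0]]}}

```text
time_s: 3.12
ee_pos: [0.5161, -0.117, 0.0122]
eef_rot: [3.141, -0.001, -0.002]
force: [-1.3, 0.8, 6.8]
grip_width: 0.0432
```

{"op": "move_arm", "data": {"targets": [[0, 0, -0.02, 0, 0, 0], [0, 0, -0.06, 0, 0, 0], [0, 0, -0.1, 0, 0, 0], [0, 0, -0.14, 0, 0, 0], [0, 0, -0.18, 0, 0, 0]]}}

```text
time_s: 3.53
ee_pos: [0.5152, -0.1167, 0.1936]
eef_rot: [3.142, 0.0, -0.002]
force: [-0.0, 0.4, -1.1]
grip_width: 0.0433
```

{"op": "move_arm", "data": {"targets": [[0, -0.02, -0.01, 0, 0, 0], [0.002, -0.05, -0.01, 0, 0, 0], [0.005, -0.08, -0.01, 0, 0, 0], [0.008, -0.11, -0.01, 0, 0, 0], [0.01, -0.14, -0.01, 0, 0, 0]]}}

```text
time_s: 3.95
ee_pos: [0.5258, 0.0245, 0.2017]
eef_rot: [-3.142, -0.0, -0.002]
force: [0.5, -0.1, -0.7]
grip_width: 0.0432
```

```bash
python3 - <<'E'
from h import *
o=ctrl.get_obs(); print(o["ee_pos"],o["eef_rot"],o["grip_width"],o["force"])
i=ctrl.camera_info("wrist"); im=ctrl.camera("wrist"); cv2.imwrite("pics/w2.png",im[:,:,::-1])
print(proj(i,[[.526,.187,.144],[.526,.187,.132]]))
E
```

```text
[0.52581965 0.02446899 0.20165015] [-3.14158911e+00 -2.23988216e-04 -2.24990961e-03] 0.04317069358594966 [ 0.53757854 -0.07411605 -0.73571372]
[[ 53.81924727 230.53558126]
 [ 63.72398557 226.24539094]]
```

View pics/w2.png

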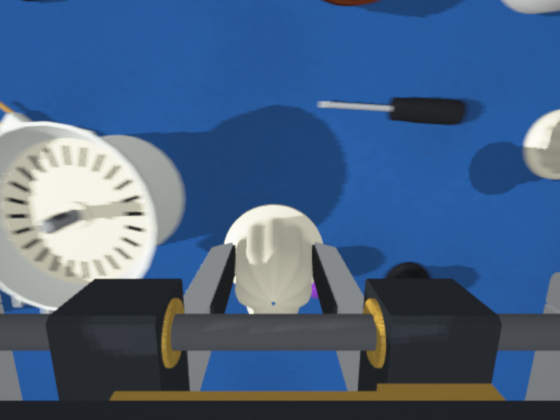

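The wrist view shows the cone held upright at (272,245). The shaft tip is at about (50,223), roughly 8 px from the prediction. I move a little nearer and measure again.

{"op": "move_arm", "data": {"targets": [[0, -0.02, 0, 0, 0, 0], [0, -0.04, 0, 0, 0, 0], [0, -0.05, 0, 0, 0, 0], [0, -0.05, 0, 0, 0, 0], [0, -0.05, 0, 0, 0, 0]]}}

```text
time_s: 4.42
ee_pos: [0.526, 0.0729, 0.2014]
eef_rot: [3.141, 0.0, -0.001]
force: [-0.0, -0.1, 0.1]
grip_width: 0.0434
```

```bash
python3 - <<'E'
from h import *
o=ctrl.get_obs(); print(o["ee_pos"])
i=ctrl.camera_info("wrist"); im=ctrl.camera("wrist"); t=ctrl.camera("top"); s=ctrl.camera("side")
np.save("w3.npy",i,allow_pickle=True); 
cv2.imwrite("pics/w3raw.png",im[:,:,::-1])
p=proj(i,[[.526,.187,.144],[.526,.187,.104]]); print(p)
o=np.zeros((600,800,3),np.uint8)
o[:,:600]=cv2.resize(im[150:300,40:190],(600,600),interpolation=3); o[:200,600:]=cv2.resize(s[195:245,260:310],(200,200),interpolation=3)
cv2.imwrite("pics/w3.png",o[:,:,::-1])
E
```

```text
[0.52599401 0.07290402 0.20141893]
[[119.0584776  230.54332125]
 [140.07944845 217.57038269]]
```

View pics/w3.png

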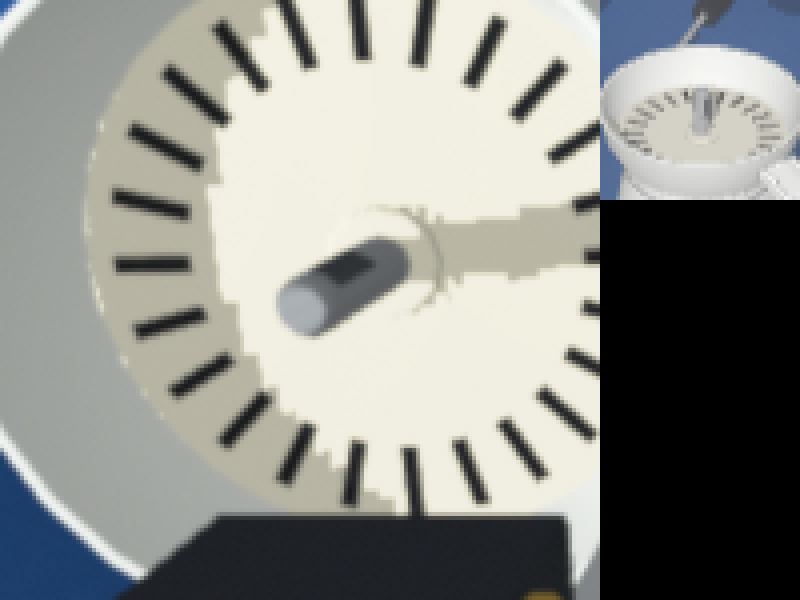

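The crop shows the shaft's top end at (301,310), which is wrist px (115,227.3), with its base at (136,213.7). I ray these to points, and measure the held cone's skirt in the same view to cancel calibration bias.

```bash
python3 - <<'E'
from h import *
i=np.load("w3.npy",allow_pickle=True).item(); im=cv2.imread("pics/w3raw.png")[:,:,::-1].copy()
print("tip",ray(i,(115,227.2),.144).round(4),"base",ray(i,(136.,213.6),.104).round(4))
T=ctrl.camera_info("top"); S=ctrl.camera_info("side")
for P in ([.526,.187],[.529,.19]): print(P,proj(T,[P+[.144],P+[.132]]).round(1).tolist(),proj(S,[P+[.144],P+[.104]]).round(1).tolist())
for m,s,c in blobs(im,800):
    if 200<c[0]<340 and s[1]>150:
        print(s,c)
        for r in range(s[1],s[1]+60,4):
            x=np.where(m[r])[0]; print(r,x.min(),x.max(),end="; ")
        z=.2014-.0122
        print("\npred skirt", proj(i,[[.526,.0729,z],[.526,.1029,z+.002],[.526,.0429,z+.002],[.556,.0729,z+.004],[.556,.0729,z]]).round(1))
E
```

```text
tip [0.5286 0.1897 0.144 ] base [0.5295 0.1901 0.104 ]
[0.526, 0.187] [[223.7, 237.2], [224.2, 237.7]] [[285.8, 216.0], [285.7, 227.3]]
[0.529, 0.19] [[222.5, 236.0], [223.1, 236.5]] [[284.5, 216.4], [284.4, 227.7]]
```

```bash
python3 - <<'E'
from h import *
i=np.load("w3.npy",allow_pickle=True).item(); im=cv2.imread("pics/w3raw.png")[:,:,::-1].copy()
h=cv2.cvtColor(im,cv2.COLOR_RGB2HSV); m=(h[...,1]<110)&(h[...,2]>150)
for r in range(200,252,4):
    x=np.where(m[r,215:335])[0]; print(r,(x.min()+215,x.max()+215) if len(x) else None,end="; ")
z=.2014-.0122
print("\npred skirt", proj(i,[[.526,.0729,z],[.526,.1029,z+.002],[.526,.0429,z+.002],[.556,.0729,z+.004],[.556,.0729,z]]).round(1))
E
```

```text
200 (np.int64(215), np.int64(227)); 204 (np.int64(215), np.int64(226)); 208 (np.int64(215), np.int64(292)); 212 (np.int64(215), np.int64(300)); 216 (np.int64(215), np.int64(305)); 220 (np.int64(215), np.int64(309)); 224 (np.int64(215), np.int64(313)); 228 (np.int64(215), np.int64(316)); 232 (np.int64(215), np.int64(318)); 236 (np.int64(215), np.int64(320)); 240 (np.int64(215), np.int64(322)); 244 (np.int64(215), np.int64(311)); 248 (np.int64(236), np.int64(309)); 
pred skirt [[273.4 251. ]
 [223.5 252.2]
 [323.3 252.1]
 [273.3 203.9]
 [273.4 202.5]]
```

{"op": "move_arm", "data": {"targets": [[0.001, -0.03, 0, 0, 0, 0], [0.002, -0.06, 0, 0, 0, 0], [0.003, -0.09, 0, 0, 0, 0], [0.003, -0.11, 0, 0, 0, 0], [0.003, -0.116, 0, 0, 0, 0]]}}

```text
time_s: 4.98
ee_pos: [0.5292, 0.1908, 0.2013]
eef_rot: [-3.141, 0.0, -0.001]
force: [-0.3, 0.3, -0.7]
grip_width: 0.0432
```

{"op": "move_arm", "data": {"targets": [[0, 0, 0.015, 0, 0, 0], [0, 0, 0.03, 0, 0, 0], [0, 0, 0.036, 0, 0, 0], [0, 0, 0.038, 0, 0, 0], [0, 0, 0.038, 0, 0, 0]]}}

```text
time_s: 5.4
ee_pos: [0.5294, 0.1883, 0.1635]
eef_rot: [3.141, 0.0, -0.003]
force: [0.4, -0.2, -0.7]
grip_width: 0.0431
```

```bash
python3 - <<'E'
from h import *
o=ctrl.get_obs(); print(o["time_s"],o["ee_pos"],o["eef_rot"],o["force"])
E
```

```text
5.4 [0.52943193 0.18832775 0.16346826] [ 3.14140437e+00  3.62739409e-04 -2.91476224e-03] [ 0.44644608 -0.20385678 -0.72658709]
```

{"op": "move_arm", "data": {"targets": [[0, 0, 0.003, 0, 0, 0], [0, 0, 0.006, 0, 0, 0], [0, 0, 0.008, 0, 0, 0], [0, 0, 0.009, 0, 0, 0], [0, 0, 0.009, 0, 0, 0]]}}

```text
time_s: 5.82
ee_pos: [0.5292, 0.1891, 0.1543]
eef_rot: [3.142, 0.0, -0.002]
force: [0.7, 0.4, 0.5]
grip_width: 0.043
```

{"op": "move_arm", "data": {"targets": [[0, 0, 0.001, 0, 0, 0], [0, 0, 0.002, 0, 0, 0], [0, 0, 0.003, 0, 0, 0], [0, 0, 0.003, 0, 0, 0], [0, 0, 0.003, 0, 0, 0]]}}

```text
time_s: 6.23
ee_pos: [0.5292, 0.1891, 0.1514]
eef_rot: [3.142, 0.0, -0.002]
force: [0.5, -0.5, -1.1]
grip_width: 0.0431
```

There's no force 5 mm below the contact height, so the cone is entering the hole. I continue gently; it should seat at a TCP z of about 0.128.

{"op": "move_arm", "data": {"targets": [[0, 0, 0.002, 0, 0, 0], [0, 0, 0.004, 0, 0, 0], [0, 0, 0.006, 0, 0, 0], [0, 0, 0.008, 0, 0, 0], [0, 0, 0.01, 0, 0, 0]]}}

```text
time_s: 6.65
ee_pos: [0.5292, 0.1891, 0.1412]
eef_rot: [3.142, 0.0, -0.002]
force: [0.4, -0.1, -1.0]
grip_width: 0.0433
```

{"op": "move_arm", "data": {"targets": [[0, 0, 0.002, 0, 0, 0], [0, 0, 0.004, 0, 0, 0], [0, 0, 0.006, 0, 0, 0], [0, 0, 0.008, 0, 0, 0], [0, 0, 0.01, 0, 0, 0]]}}

```text
time_s: 7.07
ee_pos: [0.5293, 0.1891, 0.1312]
eef_rot: [3.142, 0.0, -0.002]
force: [0.0, 0.1, -0.9]
grip_width: 0.0432
```

{"op": "move_arm", "data": {"targets": [[0, 0, 0.001, 0, 0, 0], [0, 0, 0.002, 0, 0, 0], [0, 0, 0.003, 0, 0, 0], [0, 0, 0.0035, 0, 0, 0], [0, 0, 0.0035, 0, 0, 0]]}}

```text
time_s: 7.48
ee_pos: [0.5294, 0.1891, 0.1282]
eef_rot: [-3.141, -0.0, -0.002]
force: [-0.6, -1.4, 2.3]
grip_width: 0.0426
```

```bash
python3 - <<'E'
from h import *
s=ctrl.camera("side"); w=ctrl.camera("wrist"); o=ctrl.get_obs(); print(o["ee_pos"],o["force"],o["moment"])
im=np.zeros((420,800,3),np.uint8); im[:,:400]=cv2.resize(s[160:270,230:335],(400,420),interpolation=3); im[:300,400:]=cv2.resize(w,(400,300))
cv2.imwrite("pics/seat.png",im[:,:,::-1])
E
```

```text
[0.52937911 0.1891201  0.12819949] [-0.35533755 -0.596074    3.66788154] [-0.07123932  0.07907794  0.03522774]
```

View pics/seat.png

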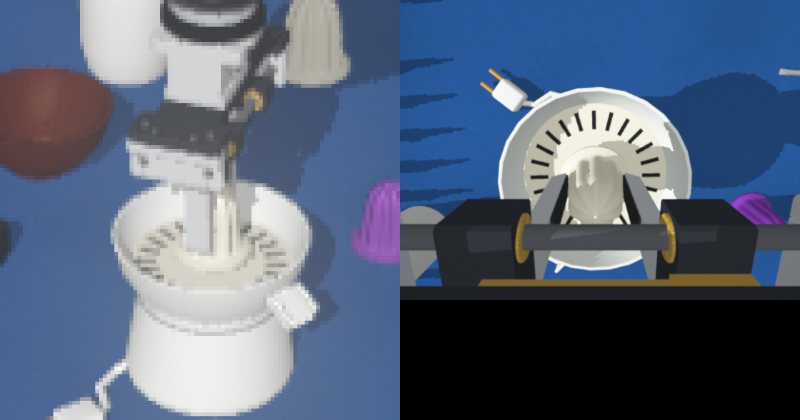

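The cone is seated: force appeared at z=0.1282 as predicted, and the picture shows the cone centred low in the bowl over the strainer. I firm up the grip and press gradually.

{"op": "move_arm", "data": {"targets": [[0, 0, 0, 0, 0, 0], [0, 0, 0, 0, 0, 0], [0, 0, 0.001, 0, 0, 0], [0, 0, 0.002, 0, 0, 0], [0, 0, 0.003, 0, 0, 0]], "grip_force": 40}}

```text
time_s: 8.0
ee_pos: [0.5294, 0.1891, 0.1251]
eef_rot: [-3.141, -0.0, -0.002]
force: [-0.7, -0.3, 5.1]
grip_width: 0.0425
```

{"op": "move_arm", "data": {"targets": [[0, 0, 0.001, 0, 0, 0], [0, 0, 0.002, 0, 0, 0], [0, 0, 0.003, 0, 0, 0], [0, 0, 0.003, 0, 0, 0], [0, 0, 0.003, 0, 0, 0]]}}

```text
time_s: 8.42
ee_pos: [0.5295, 0.1891, 0.1224]
eef_rot: [-3.141, -0.001, -0.002]
force: [-1.1, -0.2, 7.2]
grip_width: 0.0427
```

Force and travel follow the spring. I go 1 mm at a time to the stop.

{"op": "move_arm", "data": {"targets": [[0, 0, 0.0005, 0, 0, 0], [0, 0, 0.001, 0, 0, 0], [0, 0, 0.001, 0, 0, 0], [0, 0, 0.001, 0, 0, 0], [0, 0, 0.001, 0, 0, 0]]}}

```text
time_s: 8.83
ee_pos: [0.5297, 0.1892, 0.122]
eef_rot: [-3.141, -0.002, -0.002]
force: [-3.8, -1.6, 13.0]
grip_width: 0.0428
```

{"op": "move_arm", "data": {"targets": [[0, 0, 0.0003, 0, 0, 0], [0, 0, 0.0003, 0, 0, 0], [0, 0, 0.0003, 0, 0, 0], [0, 0, 0.0003, 0, 0, 0], [0, 0, 0.0003, 0, 0, 0]]}}

```text
time_s: 9.25
ee_pos: [0.5297, 0.1892, 0.1219]
eef_rot: [-3.141, -0.002, -0.002]
force: [-3.7, -1.6, 14.9]
grip_width: 0.0424
```

{"op": "move_arm", "data": {"targets": [[0, 0, 0, 0, 0, 0], [0, 0, 0, 0, 0, 0], [0, 0, 0, 0, 0, 0], [0, 0, 0, 0, 0, 0], [0, 0, 0, 0, 0, 0]]}}

```text
time_s: 9.67
ee_pos: [0.5298, 0.1892, 0.1219]
eef_rot: [-3.141, -0.002, -0.002]
force: [-3.7, -2.0, 15.5]
grip_width: 0.0426
```

```bash
python3 - <<'E'
from h import *
s=ctrl.camera("side"); w=ctrl.camera("wrist"); o=ctrl.get_obs(); print(o["time_s"],o["ee_pos"],o["force"],o["moment"],o["grip_width"])
im=np.zeros((420,800,3),np.uint8); im[:,:400]=cv2.resize(s[160:270,230:335],(400,420),interpolation=3); im[:300,400:]=cv2.resize(w,(400,300))
cv2.imwrite("pics/press.png",im[:,:,::-1])
E
```

```text
9.7667 [0.5297469  0.18919111 0.12193577] [-4.20996491 -1.31744973 15.64370408] [-0.25938721  0.75138221  0.03213583] 0.042887627242296236
```

View pics/press.png

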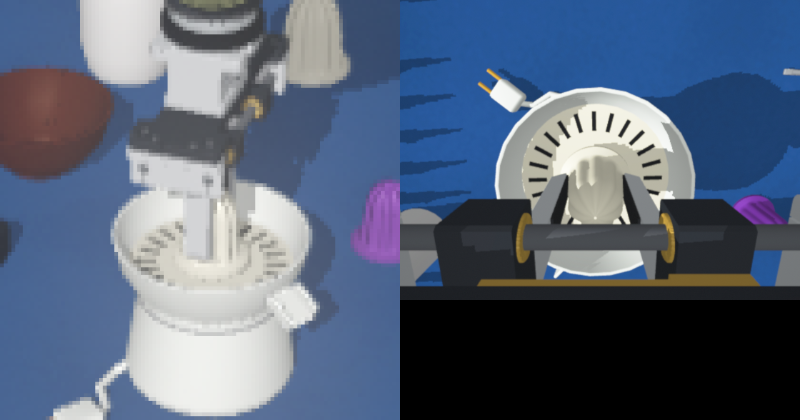

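The cone is lower and still upright and centred. The force holds steady at about 15.6 N, and the 6.3 mm travel with the sharp rise in force marks the stop. I hand in now.

```bash
python3 -c "
from station import ctrl
print(ctrl.hand_in()); o=ctrl.get_obs(); print(o['ee_pos'],o['force'],o['grip_width'])"
```

```text
the job is handed in; nothing more can be done
None
the job is handed in; nothing more can be done
```

The small cream cone is on the drive shaft and pressed down to its stop, and the arm is still holding it there for your meter reading. I handed the job in at about 9.8 s of the 45 s allowed; it gives no verdict.

- **Fit:** The cone went onto the shaft on the first try, so no sliding about was needed. Contact came at a tool height of 0.1282 m, where it was expected, with about 3.7 N.
- **Press:** The tool went 6.3 mm further down. The force followed the spring to about 7 N, then rose sharply at the stop and held steady at 15.6 N.
- **Last look:** The last pictures show the cone upright and centred in the bowl. None of my moves came near the other items, but I didn't measure their positions again afterwards.
- **Disagreements:** The cameras placed the shaft 2–3 mm apart, so I aimed between them, within the hole's clearance. A sideways force of about 4 N remains at the stop, and the vertical force reading drifted by 1–2 N even with nothing touching.

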